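# Find an empty cell in the flap-covered crate by touch and store the battery pack

### The job

Put the battery pack away in an empty cell of the flap-covered crate. You cannot see which cells are empty, so before you move the pack push the flaps with the closed, empty gripper until you feel one that goes down a good 35 mm at its middle instead of stopping on stock. Then lower the pack (do not drop it) upright through the flap of an empty cell until it stands on the cell's floor, let go and move clear, and leave the other things on the bench where they are.

Things in the scene. Friction and masses are not known exactly. Their poses are not given: they have to be found in the camera images.
- crate: plywood crate fixed to the table, 158 (x) x 180 (y) x 81 mm high, walls, dividers and floor 6 mm; six cells (2 along x, 3 along y), each under an aluminium flap that hides it. Two cells are empty (which two varies). Two hold 66 mm tall steel stock: pushed at the middle, the flap stops within 8 mm; two hold 48 mm stock: it stops within 18 mm. Origin: centre of the underside, z up, axes along the sides
- pack_mid (a point): centre of the battery pack: grey block, black top, brass contacts, 56 (x) x 40 (y) x 130 mm high (z, 65 mm either way), 0.34 to 0.59 kg, standing loose on the table. It goes into a cell with its x along the crate's x (either way round), pushes the flap against the hinge wall (which takes 5 mm there), stands on the 6 mm crate floor and rises 55 mm above the rim
- spool_mid (a point): bystander: centre of a wire spool lying flat, 64 mm across, 40 mm high, near the pack
- tape: bystander: ring of tape lying flat, 80 mm across, 24 mm high, near the pack; origin under its centre
- driver: bystander: screwdriver lying on the table
- cup: bystander: paper cup with lid, 82 mm across, 115 mm high; origin under its centre
- mouse: bystander: black computer mouse, 35 mm high; origin under it
- cell0 (a point): centre of the mouth of crate cell 0 at rim height (81 mm above the table), at x -38, y -58 mm in the crate's frame; the cell's floor is 75 mm below; the cell is 70 (x) x 52 (y) mm inside; axes as the crate's
- cell1 (a point): centre of the mouth of crate cell 1 at rim height (81 mm above the table), at x -38, y +0 mm in the crate's frame; the cell's floor is 75 mm below; the cell is 70 (x) x 52 (y) mm inside; axes as the crate's
- cell2 (a point): centre of the mouth of crate cell 2 at rim height (81 mm above the table), at x -38, y +58 mm in the crate's frame; the cell's floor is 75 mm below; the cell is 70 (x) x 52 (y) mm inside; axes as the crate's
- cell3 (a point): centre of the mouth of crate cell 3 at rim height (81 mm above the table), at x +38, y -58 mm in the crate's frame; the cell's floor is 75 mm below; the cell is 70 (x) x 52 (y) mm inside; axes as the crate's
- cell4 (a point): centre of the mouth of crate cell 4 at rim height (81 mm above the table), at x +38, y +0 mm in the crate's frame; the cell's floor is 75 mm below; the cell is 70 (x) x 52 (y) mm inside; axes as the crate's
- cell5 (a point): centre of the mouth of crate cell 5 at rim height (81 mm above the table), at x +38, y +58 mm in the crate's frame; the cell's floor is 75 mm below; the cell is 70 (x) x 52 (y) mm inside; axes as the crate's
- flap0 (a joint): angle of the flap over cell 0, rad: 0 shut (level, 2 mm below the rim), 1.5 hanging down. Hinged along the cell's +x edge, it swings down into the cell on a weak spring (about 1 N at its middle, up to 4 N near the hinge) and shuts by itself. Over an empty cell fingers can push its middle down 35 mm and more
- flap1 (a joint): angle of the flap over cell 1, rad: 0 shut (level, 2 mm below the rim), 1.5 hanging down. Hinged along the cell's +x edge, it swings down into the cell on a weak spring (about 1 N at its middle, up to 4 N near the hinge) and shuts by itself. Over an empty cell fingers can push its middle down 35 mm and more
- flap2 (a joint): angle of the flap over cell 2, rad: 0 shut (level, 2 mm below the rim), 1.5 hanging down. Hinged along the cell's +x edge, it swings down into the cell on a weak spring (about 1 N at its middle, up to 4 N near the hinge) and shuts by itself. Over an empty cell fingers can push its middle down 35 mm and more
- flap3 (a joint): angle of the flap over cell 3, rad: 0 shut (level, 2 mm below the rim), 1.5 hanging down. Hinged along the cell's +x edge, it swings down into the cell on a weak spring (about 1 N at its middle, up to 4 N near the hinge) and shuts by itself. Over an empty cell fingers can push its middle down 35 mm and more
- flap4 (a joint): angle of the flap over cell 4, rad: 0 shut (level, 2 mm below the rim), 1.5 hanging down. Hinged along the cell's +x edge, it swings down into the cell on a weak spring (about 1 N at its middle, up to 4 N near the hinge) and shuts by itself. Over an empty cell fingers can push its middle down 35 mm and more
- flap5 (a joint): angle of the flap over cell 5, rad: 0 shut (level, 2 mm below the rim), 1.5 hanging down. Hinged along the cell's +x edge, it swings down into the cell on a weak spring (about 1 N at its middle, up to 4 N near the hinge) and shuts by itself. Over an empty cell fingers can push its middle down 35 mm and more

How it is judged:
By the outcome, as a careful person would: the job done as asked, in the order asked, and still so for the second after the job is handed in, with the robot touching nothing.
It also fails if it takes over 64 s, if anything falls off the work surface, if the arm or the gripper's body presses on something with over 40 N, if the wrist force passes 120 N, or if a joint passes its speed limit or range.

### The arm

A 6-joint arm with a two-finger parallel gripper is mounted at the origin on the work surface. World frame = base frame: x ahead of the robot, y to its left, z up, the work surface at z = 0. Lengths are in m, angles in rad, forces in N, time in s.
With the tool pointing down it reaches from about 0.35 to 0.875 m from the base axis. Payload 4.2 kg.
Tool frame: the origin (TCP) lies at the very end of the fingers, on their centre line; the grasp point (between the pads) lies robot.tcp_to_grasp behind it (robot.tcp_to_grasp is the distance from the TCP to the grasp point, in m); z points along the fingers, y is the direction in which the jaws open and shut (so a half turn about z gives the same grasp; the last joint's range is limited). The gripper opens to 87 mm and grips with 3 to 60 N. Pads are 19 mm wide; open, the fingers measure 117 mm over their backs; the gripper's body (75 mm by 190 mm) begins 51 mm behind the grasp point.
Start: joints at [1.572, 0.385, 0.008, 0, -1.194, -0.259], TCP at [0.159, 0.604, 0.223] pointing down, gripper open.
Joint ranges: [-3.14, 3.14], [-1.21, 2.06], [-1.07, 1.41], [-3.16, 2.05], [-2.99, -0.16], [-3.1, 3.1]. Speed limits (rad/s): [2.79, 2.79, 3.14, 3.14, 3.14, 3.14].

### API

Orientations are given as a unit quaternion [w, x, y, z].
In Python, from plant import observe, snapshot, robot gives the robot as it stands.
- The arm moves only by the tool drive_tool, never from a script. Its argument "moves" is a list of rows, each a list of 7 numbers: the shift along the tool's x, y, z in units of 0.25 m (1.0 is 0.25 m), then the turn, a rotation vector about the tool's x, y, z in units of 90 degrees (1.0 is 90 degrees), then the opening, from 0 (shut) to 1 (fully open). In form: [[x, y, z, rx, ry, rz, hand], ...]. A call has 1 to 12 rows; each row is the pose to reach, as a shift and turn from the pose measured when the call began, along the tool's axes at that moment; what a row does not reach only later rows make up. A row lasts 1/8 s, in which the tool goes at most 62.5 mm and 10.7 degrees, less where a joint would pass 70% of its speed; a pose out of reach is approached as far as the arm can. A call with a number of a shift or a turn outside -1 to 1 is refused whole. A call with a gripper value outside its range is refused whole. The fingers move at their own pace and stop on an object; "grip_force" is the grip in N (left out, the last holds). Time passes only in rows, so rows that repeat a pose let the fingers close. It gives the time, the measured TCP pose, the force and the opening at its end, in the units of the state.
- observe(): the state, without advancing time (a new reading comes with each control period).
- snapshot(name): name is "scene" or "side" or "wrist"; returns a dict with "color" (480x640x3 uint8, blue, green, red), "vfov" (degrees; the focal length in pixels is half the picture's height over the tangent of half this angle, whatever the lens; pixels are square), "cx", "cy" (the principal point, pixels), "eye" and "attitude" of the camera in the world. Camera axes: x right, y up, looking along -z (the intrinsics and any distortion apply to the point x, -y, -z); pixel columns grow to the right and rows downward; lengths in m; the calibration is good to about 2 mm. A picture is of the moment at which its call begins. There is no depth.
- robot.job_done(): hands the job in, once; it reports no verdict.
The state is a dict: "clock": time; "qpos": joint angles; "dq": joint speeds; "effort": joint torques, N m; "ee_pos": TCP position; "ee_rot": TCP orientation; "wrist_force": force on the tool from outside, world axes, zero at the start; "torque": the same for the moment, N m; "opening": opening from 0.0 (shut) to 1.0 (fully open).
Only numpy, scipy, OpenCV 4.12 (cv2) and the standard library are available. Lean on these libraries where they do the work, as an engineer would, in place of code of your own. Each camera call takes 0.05 s, during which the arm holds its last target.

## Working session

There is one attempt and no reset: what is moved stays moved. The work goes in short steps, Python scripts to look and compute and a tool call to move; the robot and the scene stay as the last step left them, time stands still between calls to the robot, and variables do not carry over. Pictures are saved under pics/ and viewed, and the job is handed in when it is done.

Besides the shell and the picture viewer there is one more tool, called after "Call:" by a JSON object that holds its "method" and its "body". drive_tool: Moves the arm, as the interface text tells. Its arguments: {"type":"object","properties":{"moves":{"type":"array"},"grip_force":{"type":"number"}},"required":["moves"]}

```bash
ls; mkdir -p pics; cat > h.py <<'E'
import numpy as np, cv2
from scipy.spatial.transform import Rotation as R
from plant import observe, snapshot, robot
E
python3 - <<'E'
from h import *
import pickle
s=observe(); print({k:np.round(v,3) for k,v in s.items()}); print(robot.tcp_to_grasp, [a for a in dir(robot) if a[0]!='_'])
D={}
for n in ["scene","side","wrist"]:
    d=snapshot(n); D[n]=d; cv2.imwrite(f"pics/{n}0.png",d["color"]); print(n,{k:(v if k!='color' else v.shape) for k,v in d.items()})
D['state']=s
pickle.dump(D,open('d0.pkl','wb'))
E
```

```text
pics
{'clock': np.float64(0.0), 'qpos': array([ 1.572,  0.386,  0.007, -0.   , -1.194, -0.259]), 'dq': array([ 0.   ,  0.001, -0.   ,  0.001,  0.001,  0.001]), 'effort': array([ 0.0000e+00, -3.9067e+01,  1.8740e+01,  4.2200e+00,  1.1000e-02,
       -0.0000e+00]), 'ee_pos': array([0.159, 0.604, 0.221]), 'ee_rot': array([ 0.001,  0.992, -0.129, -0.   ]), 'wrist_force': array([-0.553, -0.047,  0.439]), 'torque': array([ 0.005, -0.012, -0.035]), 'opening': np.float64(0.998)}
0.0187 ['Unreachable', 'job_done', 'tcp_to_grasp']
scene {'color': (480, 640, 3), 'vfov': 46.85593007004932, 'cx': 320.2032717855326, 'cy': 243.26438388658346, 'eye': array([1.19012314, 0.02662785, 1.12902202]), 'attitude': array([0.68018439, 0.18423739, 0.18502364, 0.68496134])}
side {'color': (480, 640, 3), 'vfov': 48.16212554246624, 'cx': 311.6811272475119, 'cy': 238.39970317659456, 'eye': array([0.20212711, 0.57269783, 0.9356125 ]), 'attitude': array([-0.26708027, -0.09658137,  0.31627959,  0.905156  ])}
wrist {'color': (480, 640, 3), 'vfov': 67.47966661757488, 'cx': 318.79556426486766, 'cy': 245.66053137809268, 'eye': array([0.23754357, 0.58472932, 0.38467825]), 'attitude': array([-0.60348991,  0.09088679, -0.11616832,  0.78360988])}
```

View pics/scene0.png

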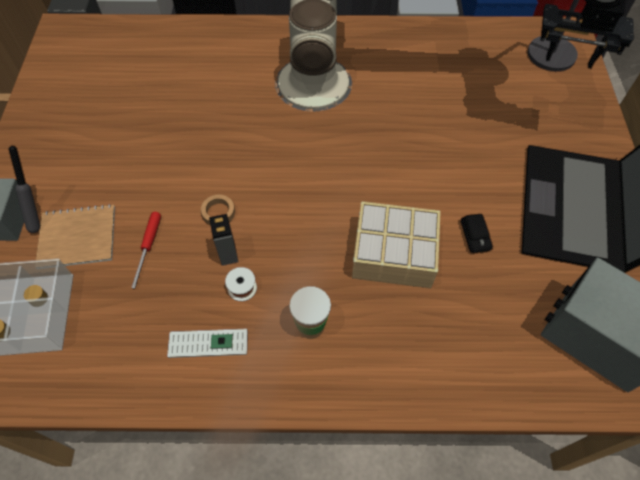

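View pics/side0.png

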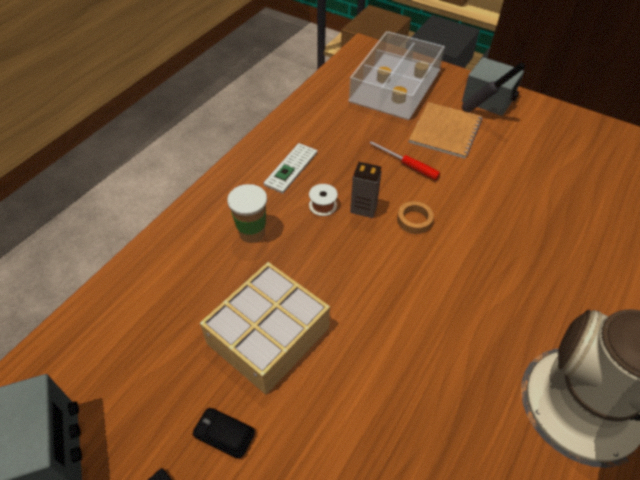

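View pics/wrist0.png

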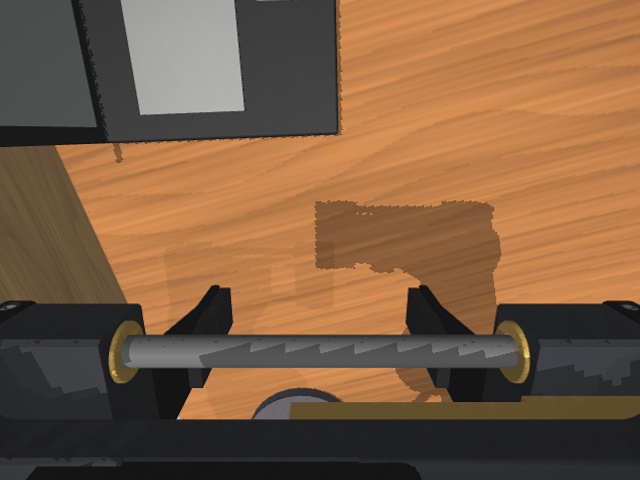

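```bash
cat >> h.py <<'E'
import pickle
def cam(d):
    f=240/np.tan(np.radians(d["vfov"])/2); q=d["attitude"]
    return f,R.from_quat([q[1],q[2],q[3],q[0]]).as_matrix(),np.array(d["eye"])
def ray(d,uv):
    f,M,e=cam(d); u,v=uv
    r=M@np.array([(u-d["cx"])/f,-(v-d["cy"])/f,-1]); return e,r/np.linalg.norm(r)
def onplane(d,uv,z):
    e,r=ray(d,uv); return e+r*(z-e[2])/r[2]
def proj(d,p):
    f,M,e=cam(d); c=M.T@(np.array(p)-e); return np.array([d["cx"]+f*c[0]/-c[2], d["cy"]-f*c[1]/-c[2]])
def tri(*dv):
    A=np.zeros((3,3));b=np.zeros(3);rs=[]
    for d,uv in dv:
        e,r=ray(d,uv);P=np.eye(3)-np.outer(r,r);A+=P;b+=P@e;rs.append((e,P))
    x=np.linalg.solve(A,b); return x,[float(np.linalg.norm(P@(x-e))) for e,P in rs]
E
python3 - <<'E'
from h import *
D=pickle.load(open('d0.pkl','rb'))
for n in ['scene','side']:
    print(n,proj(D[n],[0,0,0]),proj(D[n],[.159,.604,.0]),cam(D[n])[1].round(2).tolist())
s=D['scene']['color'];t=D['side']['color']
def crop(im,x,y,w,h,k,name): cv2.imwrite(name,cv2.resize(im[y:y+h,x:x+w],None,fx=k,fy=k,interpolation=cv2.INTER_CUBIC))
crop(s,340,190,120,100,6,'pics/c1.png')
crop(t,190,250,150,150,4,'pics/c2.png')
crop(s,180,180,110,130,4,'pics/p1.png')
crop(t,300,140,150,100,5,'pics/p2.png')
E
```

```text
scene [313.41645848  81.9148477 ] [536.67363462 125.39838127] [[-0.01, -0.86, 0.5], [1.0, -0.01, 0.0], [0.0, 0.5, 0.86]]
side [584.09994706 402.28391059] [330.5891097  716.25596574] [[-0.84, 0.42, -0.34], [-0.54, -0.66, 0.52], [-0.01, 0.62, 0.78]]
```

View pics/c1.png

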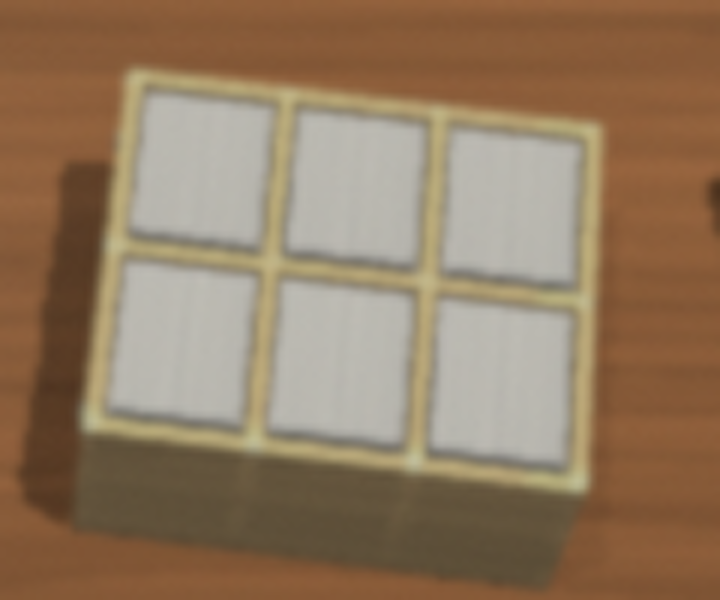

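View pics/c2.png

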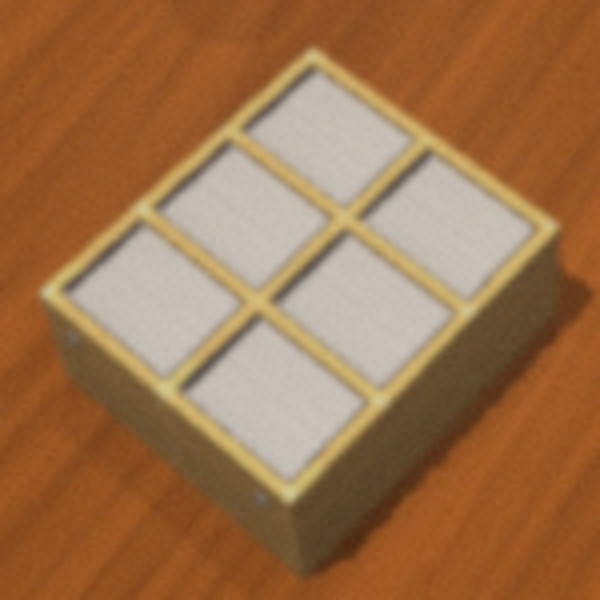

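View pics/p1.png

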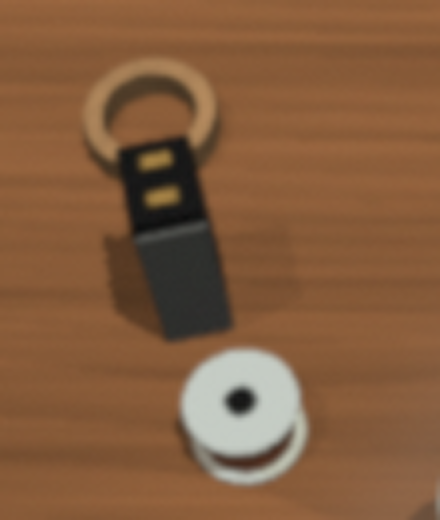

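View pics/p2.png

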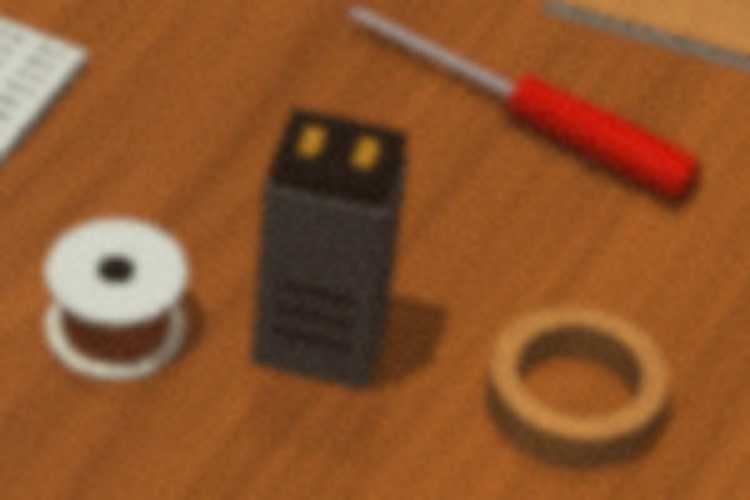

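```bash
cat > m0.py <<'E'
from h import *
D=pickle.load(open('d0.pkl','rb'));S,T=D['scene'],D['side']
c=lambda p,o,k:((p[0]+.5)/k-.5+o[0],(p[1]+.5)/k-.5+o[1])
# crate corners order (x-,y-),(x-,y+),(x+,y+),(x+,y-)
sc=[c(p,(340,190),6) for p in [(130,70),(603,122),(585,490),(84,430)]]
si=[c(p,(190,250),4) for p in [(558,228),(290,498),(43,292),(313,50)]]
P=[]
for a,b in zip(sc,si):
    x,r=tri((S,a),(T,b)); P.append(x); print(x.round(4),np.round(r,4), onplane(S,a,.081).round(4),onplane(T,b,.081).round(4))
P=np.array(P); print('centre',P.mean(0)); d=np.diff(np.vstack([P,P[:1]]),axis=0); print(np.linalg.norm(d,axis=1)); print(np.degrees(np.arctan2(d[:,1],d[:,0])))
# pack top corners: scene crop 4x (180,180), order TL,TR,BR,BL in scene
ps=[c(p,(180,180),4) for p in [(118,150),(186,138),(210,222),(135,238)]]
# side 5x (300,140)
pt=[c(p,(300,140),5) for p in [(405,130),(395,208),(268,185),(295,108)]]
P=[]
print('pack')
for a,b in zip(ps,pt):
    x,r=tri((S,a),(T,b)); P.append(x); print(x.round(4),np.round(r,4), onplane(S,a,.13).round(4),onplane(T,b,.13).round(4))
P=np.array(P); print('centre',P.mean(0)); d=np.diff(np.vstack([P,P[:1]]),axis=0); print(np.linalg.norm(d,axis=1)); print(np.degrees(np.arctan2(d[:,1],d[:,0])))
print('pack bottom BL,BR', onplane(S,c((167,340),(180,180),4),0),onplane(S,c((232,327),(180,180),4),0))
print('cup top',onplane(S,(311,306),.115),onplane(T,(247,200),.115))
print('spool',onplane(S,c((241,402),(180,180),4),.04),'tape',onplane(S,c((150,110),(180,180),4),.024),'mouse',onplane(S,(477,233),.03))
E
python3 m0.py
```

```text
[0.464  0.1177 0.0768] [0.001 0.001] [0.4662 0.1165 0.081 ] [0.4631 0.1208 0.081 ]
[0.4885 0.2951 0.0806] [0.0001 0.0001] [0.4888 0.2948 0.081 ] [0.4884 0.2953 0.081 ]
[0.6435 0.2739 0.0766] [0.0005 0.0005] [0.6456 0.2724 0.081 ] [0.6415 0.2758 0.081 ]
[0.6204 0.0962 0.076 ] [0.0007 0.0007] [0.6227 0.0953 0.081 ] [0.6182 0.0996 0.081 ]
centre [0.55411067 0.19568161 0.07748424]
[0.1791432  0.15650309 0.17921572 0.1578428 ]
[ 82.12463972  -7.79012896 -97.43176849 172.17100531]
pack
[ 0.5422 -0.216   0.1271] [0.0004 0.0004] [ 0.5437 -0.2156  0.13  ] [ 0.5411 -0.2128  0.13  ]
[ 0.5274 -0.1822  0.1165] [0.0005 0.0005] [ 0.5358 -0.1798  0.13  ] [ 0.5222 -0.1691  0.13  ]
[ 0.5802 -0.1648  0.1161] [0.0001 0.0001] [ 0.5885 -0.1623  0.13  ] [ 0.5738 -0.1521  0.13  ]
[ 0.5922 -0.2044  0.1219] [0.0021 0.0021] [ 0.5986 -0.2008  0.13  ] [ 0.5877 -0.1991  0.13  ]
centre [ 0.56048487 -0.19184437  0.12040163]
[0.03842832 0.05561871 0.04173413 0.05158539]
[ 113.60617897   18.17116375  -73.21075206 -166.90799222]
pack bottom BL,BR [ 0.58986532 -0.20478131  0.        ] [ 0.58107811 -0.16798031  0.        ]
cup top [0.74282558 0.00598128 0.115     ] [0.73179054 0.01251526 0.115     ]
spool [ 0.64927649 -0.15232984  0.04      ] tape [ 0.44645533 -0.22519142  0.024     ] mouse [0.51840894 0.38709228 0.03      ]
```

```bash
cat >> h.py <<'E'
def go(pos,yaw_deg,s=None):
    """print row numbers for TCP at pos, tool down, tool x axis at world yaw"""
    s=s or observe(); q=s['ee_rot']; M=R.from_quat([q[1],q[2],q[3],q[0]])
    a=np.radians(yaw_deg); G=np.array([[np.cos(a),np.sin(a),0],[np.sin(a),-np.cos(a),0],[0,0,-1]])
    sh=M.inv().apply(np.array(pos)-s['ee_pos'])/0.25
    rv=(M.inv()*R.from_matrix(G)).as_rotvec()/(np.pi/2)
    print('now',s['ee_pos'].round(4),'yaw',np.degrees(np.arctan2(*M.as_matrix()[[1,0],0])).round(2),'-> row',sh.round(3),rv.round(3),'dist',np.linalg.norm(sh)*250)
    return sh,rv
def snap(n,name):
    d=snapshot(n); cv2.imwrite(f'pics/{name}.png',d['color']); pickle.dump((d,observe()),open(f'{name}.pkl','wb')); return d
E
python3 - <<'E'
from h import *
go([.46,.208,.28],-7.8)
D=pickle.load(open('d0.pkl','rb'));print(cam(D['wrist'])[1].round(3))
E
```

```text
now [0.1592 0.6039 0.2217] yaw -14.78 -> row [ 1.567  1.225 -0.231] [ 0.001 -0.    -0.078] dist 500.628147408739
[[-0.255  0.925  0.283]
 [-0.967 -0.245 -0.072]
 [ 0.002 -0.292  0.956]]
```

Call:
{"method": "drive_tool", "body": {"moves": [[0.2, 0.16, -0.1, 0, 0, -0.03, 0], [0.4, 0.32, -0.2, 0, 0, -0.06, 0], [0.6, 0.48, -0.24, 0, 0, -0.08, 0], [0.8, 0.64, -0.24, 0, 0, -0.08, 0], [0.98, 0.8, -0.24, 0, 0, -0.08, 0]], "grip_force": 30}}

```text
clock: 0.78
ee_pos: [0.3383, 0.3576, 0.2822]
ee_rot: [0.001, 0.998, -0.066, -0.0]
wrist_force: [0.7, 0.6, -0.7]
opening: 0.515
```

```bash
python3 - <<'E'
from h import *
go([.48,.206,.28],-7.8)
E
```

```text
now [0.3383 0.3576 0.2822] yaw -7.55 -> row [0.641 0.526 0.009] [ 0.001 -0.     0.003] dist 207.469908508222
```

Call:
{"method": "drive_tool", "body": {"moves": [[0.16, 0.13, 0, 0, 0, 0, 0], [0.32, 0.26, 0, 0, 0, 0, 0], [0.48, 0.39, 0, 0, 0, 0, 0], [0.64, 0.526, 0.01, 0, 0, 0, 0], [0.64, 0.526, 0.01, 0, 0, 0, 0], [0.64, 0.526, 0.01, 0, 0, 0, 0]]}}

```text
clock: 1.52
ee_pos: [0.4795, 0.206, 0.2795]
ee_rot: [0.001, 0.998, -0.066, -0.0]
wrist_force: [-0.9, -0.1, -0.7]
opening: 0.01
```

```bash
python3 - <<'E'
from h import *
s=observe(); print(s['ee_pos'],s['opening'],s['wrist_force'])
snap('wrist','w1')
E
```

```text
[0.47947508 0.20598787 0.27952352] 0.010351125724229566 [-0.85148533 -0.05013679 -0.65990864]
```

View pics/w1.png

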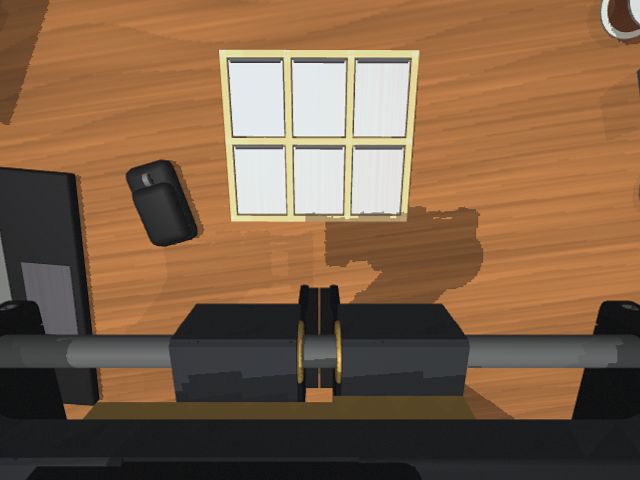

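```bash
python3 - <<'E'
from h import *
d,s=pickle.load(open('w1.pkl','rb'))
im=d['color']; hsv=cv2.cvtColor(im,cv2.COLOR_BGR2HSV)
print(hsv[100,223],hsv[53,300],hsv[140,300],hsv[100,260])
m=(cv2.inRange(hsv,(20,50,140),(35,140,255))|cv2.inRange(hsv,(0,0,180),(180,40,255)))
m=cv2.morphologyEx(m,cv2.MORPH_CLOSE,np.ones((15,15)))
cs,_=cv2.findContours(m,cv2.RETR_EXTERNAL,cv2.CHAIN_APPROX_NONE)
c=[c for c in cs if cv2.contourArea(c)>15000][0]
h=cv2.convexHull(c); 
for e in range(2,20):
    a=cv2.approxPolyDP(h,e,True)
    if len(a)==4: break
a=a[:,0].astype(float); print(a)
P=np.array([onplane(d,p,.081) for p in a]); print(P.round(4),P.mean(0).round(4)); dd=np.diff(np.vstack([P,P[:1]]),axis=0); print(np.linalg.norm(dd,axis=1).round(4),np.degrees(np.arctan2(dd[:,1],dd[:,0])).round(2))
cv2.imwrite('pics/w1c.png',cv2.resize(im[40:230,210:430],None,fx=3.4,fy=3.1,interpolation=cv2.INTER_CUBIC))
E
```

```text
[ 24  87 224] [ 27  79 226] [ 26  77 229] [105  11 238]
[[418.  50.]
 [405. 213.]
 [231. 220.]
 [219.  50.]]
[[0.6213 0.0976 0.081 ]
 [0.4731 0.1186 0.081 ]
 [0.4895 0.2966 0.081 ]
 [0.645  0.2755 0.081 ]] [0.5572 0.1971 0.081 ]
[0.1497 0.1788 0.1569 0.1795] [171.93  84.74  -7.74 -97.57]
```

View pics/w1c.png

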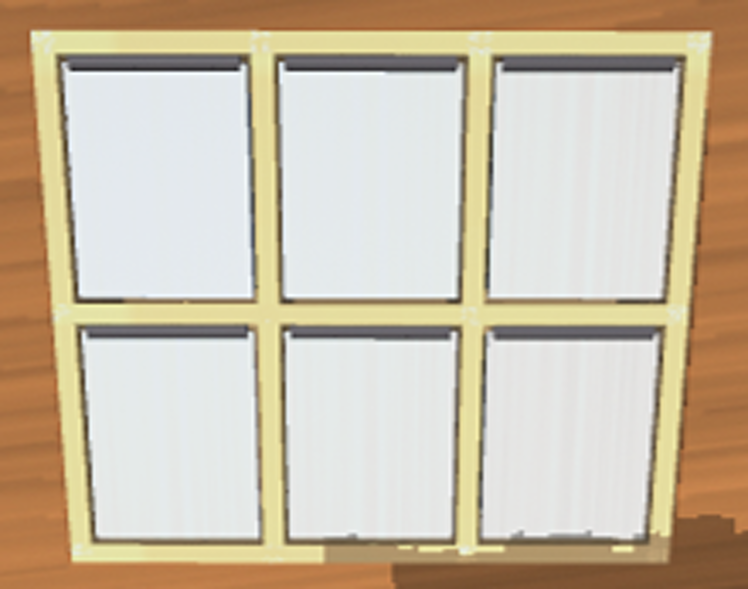

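```bash
cat >> h.py <<'E'
CC=np.array([.555,.1968]); CY=-7.7
def cellw(k):
    x=-.038 if k<3 else .038; y=(k%3-1)*.058; a=np.radians(CY)
    return CC+np.array([x*np.cos(a)-y*np.sin(a),x*np.sin(a)+y*np.cos(a)])
E
python3 - <<'E'
from h import *
for k in range(6): print(k,cellw(k).round(4))
d,s=pickle.load(open('w1.pkl','rb'));D=pickle.load(open('d0.pkl','rb'))
print(proj(D['scene'],[*cellw(0),.081]),proj(D['side'],[*cellw(5),.081]))
f=lambda p:((p[0]+.5)/6+339.5,(p[1]+.5)/6+189.5)
for a,b in [((130,70),None),((603,122),(231,220)),((585,490),(219,50)),((84,430),(418,50))]:
    if b: print(tri((d,b),(D['scene'],f(a))))
go([*cellw(1),.10],CY)
E
```

```text
0 [0.5096 0.1444]
1 [0.5173 0.2019]
2 [0.5251 0.2594]
3 [0.5849 0.1342]
4 [0.5927 0.1917]
5 [0.6004 0.2492]
[374.21879678 217.21005718] [227.35070426 322.56793804]
(array([0.49004055, 0.29513912, 0.08319502]), [0.0008292288504686561, 0.0008292288504687759])
(array([0.6450449 , 0.27414207, 0.08021034]), [0.0014866730734380072, 0.0014866730734379688])
(array([0.62150574, 0.09609182, 0.07814107]), [0.0007289056813213525, 0.0007289056813212746])
now [0.4793 0.2065 0.2797] yaw -7.53 -> row [ 0.154 -0.002  0.719] [0.001 0.    0.002] dist 183.74457641614995
```

Call:
{"method": "drive_tool", "body": {"moves": [[0.154, 0, 0.2, 0, 0, 0, 0], [0.154, 0, 0.4, 0, 0, 0, 0], [0.154, 0, 0.6, 0, 0, 0, 0], [0.154, 0, 0.72, 0, 0, 0, 0], [0.154, 0, 0.75, 0, 0, 0, 0], [0.154, 0, 0.78, 0, 0, 0, 0], [0.154, 0, 0.8, 0, 0, 0, 0], [0.154, 0, 0.82, 0, 0, 0, 0], [0.154, 0, 0.835, 0, 0, 0, 0], [0.154, 0, 0.845, 0, 0, 0, 0], [0.154, 0, 0.845, 0, 0, 0, 0]]}}

```text
clock: 2.95
ee_pos: [0.5182, 0.2021, 0.0774]
ee_rot: [-0.0, 0.998, -0.064, 0.002]
wrist_force: [-18.3, -1.0, 44.2]
opening: 0.006
```

Call:
{"method": "drive_tool", "body": {"moves": [[0, 0, -0.05, 0, 0, 0, 0], [0, 0, -0.1, 0, 0, 0, 0], [0, 0, -0.1, 0, 0, 0, 0]]}}

```text
clock: 3.32
ee_pos: [0.5187, 0.2024, 0.1034]
ee_rot: [-0.001, 0.998, -0.064, 0.003]
wrist_force: [0.1, 0.8, -0.1]
opening: 0.003
```

```bash
python3 - <<'E'
from h import *
print(observe()['wrist_force'])
go([*cellw(0),.09],CY)
E
```

```text
[ 0.09012025  0.81018379 -0.10891151]
now [0.5187 0.2024 0.1034] yaw -7.34 -> row [-0.007  0.235  0.053] [-0.002 -0.004  0.004] dist 60.206799392883376
```

Call:
{"method": "drive_tool", "body": {"moves": [[-0.007, 0.12, 0, 0, 0, 0, 0], [-0.007, 0.235, 0, -0.002, -0.004, 0.004, 0], [-0.007, 0.235, 0.05, -0.002, -0.004, 0.004, 0], [-0.007, 0.235, 0.08, -0.002, -0.004, 0.004, 0], [-0.007, 0.235, 0.1, -0.002, -0.004, 0.004, 0], [-0.007, 0.235, 0.115, -0.002, -0.004, 0.004, 0], [-0.007, 0.235, 0.125, -0.002, -0.004, 0.004, 0], [-0.007, 0.235, 0.125, -0.002, -0.004, 0.004, 0]]}}

```text
clock: 4.32
ee_pos: [0.5098, 0.1448, 0.072]
ee_rot: [0.0, 0.998, -0.067, 0.0]
wrist_force: [-0.8, 0.6, 1.1]
opening: 0.005
```

Call:
{"method": "drive_tool", "body": {"moves": [[0, 0, 0.016, 0, 0, 0, 0], [0, 0, 0.032, 0, 0, 0, 0], [0, 0, 0.044, 0, 0, 0, 0], [0, 0, 0.044, 0, 0, 0, 0]]}}

```text
clock: 4.82
ee_pos: [0.5106, 0.1449, 0.07]
ee_rot: [0.0, 0.998, -0.065, 0.002]
wrist_force: [-19.6, -2.2, 52.5]
opening: 0.007
```

Call:
{"method": "drive_tool", "body": {"moves": [[0, 0, -0.06, 0, 0, 0, 0], [0, 0, -0.12, 0, 0, 0, 0], [0, 0, -0.12, 0, 0, 0, 0]]}}

```text
clock: 5.2
ee_pos: [0.511, 0.1453, 0.1007]
ee_rot: [-0.0, 0.998, -0.065, 0.003]
wrist_force: [-0.8, 0.3, 0.0]
opening: 0.003
```

```bash
python3 - <<'E'
from h import *
go([*cellw(3),.07],CY)
E
```

```text
now [0.511  0.1453 0.1007] yaw -7.47 -> row [0.298 0.006 0.124] [-0.001 -0.004  0.003] dist 80.73332129866508
```

Call:
{"method": "drive_tool", "body": {"moves": [[0.15, 0.003, 0, 0, 0, 0, 0], [0.298, 0.006, 0, 0, -0.004, 0, 0], [0.298, 0.006, 0.04, 0, -0.004, 0, 0], [0.298, 0.006, 0.07, 0, -0.004, 0, 0], [0.298, 0.006, 0.09, 0, -0.004, 0, 0], [0.298, 0.006, 0.105, 0, -0.004, 0, 0], [0.298, 0.006, 0.115, 0, -0.004, 0, 0], [0.298, 0.006, 0.115, 0, -0.004, 0, 0]]}}

```text
clock: 6.2
ee_pos: [0.5833, 0.1337, 0.0775]
ee_rot: [0.001, 0.998, -0.064, -0.0]
wrist_force: [-11.6, -1.3, 25.6]
opening: 0.001
```

Call:
{"method": "drive_tool", "body": {"moves": [[0, 0, -0.05, 0, 0, 0, 0], [0, 0, -0.1, 0, 0, 0, 0], [0, 0, -0.1, 0, 0, 0, 0]]}}

```text
clock: 6.58
ee_pos: [0.5836, 0.1342, 0.1035]
ee_rot: [0.0, 0.998, -0.064, 0.0]
wrist_force: [-0.4, 1.0, 0.5]
opening: 0.006
```

```bash
python3 - <<'E'
from h import *
go([*cellw(4),.07],CY)
E
```

```text
now [0.5836 0.1342 0.1035] yaw -7.29 -> row [ 0.006 -0.233  0.134] [ 0.    -0.001  0.005] dist 67.1463325282353
```

Call:
{"method": "drive_tool", "body": {"moves": [[0.006, -0.12, 0, 0, 0, 0, 0], [0.006, -0.233, 0, 0, 0, 0.004, 0], [0.006, -0.233, 0.05, 0, 0, 0.004, 0], [0.006, -0.233, 0.08, 0, 0, 0.004, 0], [0.006, -0.233, 0.1, 0, 0, 0.004, 0], [0.006, -0.233, 0.115, 0, 0, 0.004, 0], [0.006, -0.233, 0.126, 0, 0, 0.004, 0], [0.006, -0.233, 0.126, 0, 0, 0.004, 0]]}}

```text
clock: 7.58
ee_pos: [0.5926, 0.1915, 0.0721]
ee_rot: [0.0, 0.998, -0.067, 0.001]
wrist_force: [-1.1, -1.3, 1.3]
opening: 0.0
```

Call:
{"method": "drive_tool", "body": {"moves": [[0, 0, 0.012, 0, 0, 0, 0], [0, 0, 0.024, 0, 0, 0, 0], [0, 0, 0.032, 0, 0, 0, 0], [0, 0, 0.032, 0, 0, 0, 0]]}}

```text
clock: 8.07
ee_pos: [0.5926, 0.1917, 0.0639]
ee_rot: [0.0, 0.998, -0.067, 0.0]
wrist_force: [0.1, 0.8, 1.7]
opening: 0.003
```

Call:
{"method": "drive_tool", "body": {"moves": [[0, 0, 0.016, 0, 0, 0, 0], [0, 0, 0.032, 0, 0, 0, 0], [0, 0, 0.048, 0, 0, 0, 0], [0, 0, 0.064, 0, 0, 0, 0], [0, 0, 0.08, 0, 0, 0, 0], [0, 0, 0.096, 0, 0, 0, 0], [0, 0, 0.11, 0, 0, 0, 0], [0, 0, 0.11, 0, 0, 0, 0]]}}

```text
clock: 9.07
ee_pos: [0.5922, 0.1915, 0.0359]
ee_rot: [0.0, 0.998, -0.067, -0.0]
wrist_force: [-1.1, 0.8, 0.0]
opening: 0.005
```

Call:
{"method": "drive_tool", "body": {"moves": [[0, 0, -0.2, 0, 0, 0, 0], [0, 0, -0.4, 0, 0, 0, 0], [0, 0, -0.6, 0, 0, 0, 0], [0, 0, -0.8, 0, 0, 0, 0], [-0.1, 0.2, -0.98, 0, 0, 0, 0], [-0.2, 0.4, -0.98, 0, 0, 0, 0], [-0.3, 0.6, -0.98, 0, 0, 0, 0], [-0.37, 0.8, -0.98, 0, 0, 0, 0], [-0.37, 0.98, -0.98, 0, 0, 0, 0]]}}

```text
clock: 10.2
ee_pos: [0.4663, -0.0402, 0.2817]
ee_rot: [-0.0, 0.998, -0.067, 0.001]
wrist_force: [1.1, -0.3, -0.3]
opening: 0.002
```

```bash
python3 - <<'E'
from h import *
s=observe(); print(s['qpos'].round(3),s['wrist_force'].round(2))
go([.485,-.18,.28],15)
E
```

```text
[ 0.263  0.071 -0.257  0.    -1.241  1.175] [ 1.07 -0.32 -0.25]
now [ 0.4663 -0.0402  0.2817] yaw -7.64 -> row [0.148 0.544 0.007] [ 0.    -0.001 -0.252] dist 141.0453468943985
```

```bash
python3 - <<'E'
from h import *
go([.54,-.12,.28],-75)
E
```

```text
now [ 0.4663 -0.0402  0.2817] yaw -7.64 -> row [0.335 0.277 0.007] [-0.001 -0.001  0.748] dist 108.62531874595736
```

Call:
{"method": "drive_tool", "body": {"moves": [[0.05, 0.05, 0, 0, 0, 0.11, 1], [0.1, 0.1, 0, 0, 0, 0.22, 1], [0.15, 0.15, 0, 0, 0, 0.33, 1], [0.2, 0.2, 0, 0, 0, 0.44, 1], [0.25, 0.24, 0, 0, 0, 0.55, 1], [0.3, 0.277, 0, 0, 0, 0.65, 1], [0.335, 0.277, 0.007, 0, 0, 0.748, 1], [0.335, 0.277, 0.007, 0, 0, 0.748, 1], [0.335, 0.277, 0.007, 0, 0, 0.748, 1]]}}

```text
clock: 11.32
ee_pos: [0.5398, -0.1199, 0.2801]
ee_rot: [-0.0, 0.794, -0.608, 0.001]
wrist_force: [0.1, -0.4, 0.9]
opening: 0.939
```

```bash
python3 - <<'E'
from h import *
snap('wrist','w2'); snap('scene','s2');s=observe(); print(s['ee_pos'],s['dq'].round(3))
E
```

```text
[ 0.53983076 -0.11979926  0.28032363] [ 0.001 -0.002  0.002 -0.001  0.    -0.007]
```

View pics/w2.png

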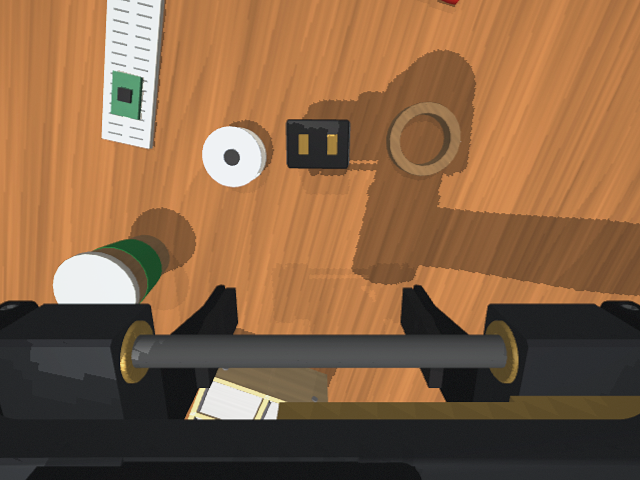

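View pics/s2.png

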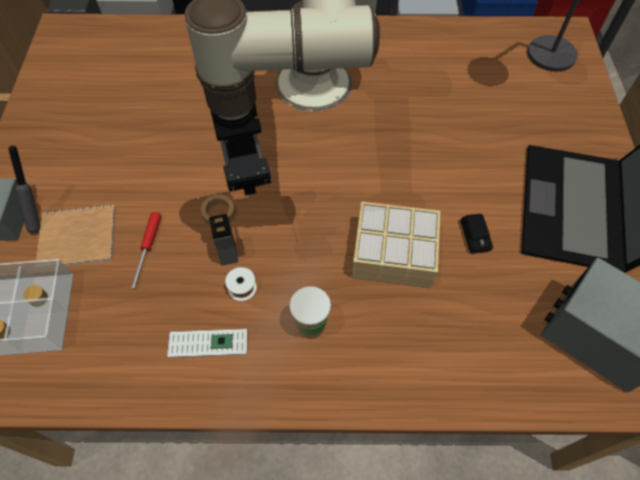

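```bash
python3 - <<'E'
from h import *
d,s=pickle.load(open('w2.pkl','rb')); D=pickle.load(open('d0.pkl','rb'))
im=d['color']
cv2.imwrite('pics/w2c.png',cv2.resize(im[95:195,260:380],None,fx=6,fy=6,interpolation=cv2.INTER_CUBIC))
g=im[95:195,260:380].max(axis=2)
m=cv2.morphologyEx((g<62).astype(np.uint8)*255,cv2.MORPH_CLOSE,np.ones((9,9)))
m=cv2.morphologyEx(m,cv2.MORPH_OPEN,np.ones((11,11)))
cs,_=cv2.findContours(m,cv2.RETR_EXTERNAL,cv2.CHAIN_APPROX_NONE); c=max(cs,key=cv2.contourArea)
r=cv2.minAreaRect(c); b=cv2.boxPoints(r)+[260,95]; print(r,b)
P=np.array([onplane(d,p,.13) for p in b]); print(P.round(4),P.mean(0).round(4)); dd=np.diff(np.vstack([P,P[:1]]),axis=0); print(np.linalg.norm(dd,axis=1).round(4),np.degrees(np.arctan2(dd[:,1],dd[:,0])).round(2))
# brass contacts both views
def brass(im,x0,y0,x1,y1):
    h=cv2.cvtColor(im[y0:y1,x0:x1],cv2.COLOR_BGR2HSV); mm=cv2.inRange(h,(12,100,110),(35,255,255))
    n,l,st,ce=cv2.connectedComponentsWithStats(mm); return [(ce[i]+[x0,y0],st[i,4]) for i in range(1,n) if st[i,4]>4]
print(brass(im,288,122,348,166)); print(brass(D['scene']['color'],210,215,232,236)); print(brass(D['side']['color'],355,163,382,180))
E
```

```text
((57.5, 49.0), (48.0, 61.0), 90.0) [[287. 120.]
 [348. 120.]
 [348. 168.]
 [287. 168.]]
[[ 0.5902 -0.2018  0.13  ]
 [ 0.5417 -0.2149  0.13  ]
 [ 0.5307 -0.1777  0.13  ]
 [ 0.581  -0.1641  0.13  ]] [ 0.5609 -0.1896  0.13  ]
[0.0502 0.0388 0.0522 0.0388] [-164.83  106.53   15.18  -76.3 ]
[(array([303. , 143.5]), np.int32(180)), (array([331.50485437, 144.        ]), np.int32(206))]
[(array([212.14285714, 215.14285714]), np.int32(7)), (array([228.8, 215.4]), np.int32(5)), (array([218.5, 219.5]), np.int32(22)), (array([230.72727273, 224.09090909]), np.int32(11)), (array([210.25, 231.75]), np.int32(12)), (array([220.125, 228.625]), np.int32(24))]
[(array([355.5, 164.8]), np.int32(10)), (array([377.55172414, 164.4137931 ]), np.int32(29)), (array([361.85, 167.6 ]), np.int32(20)), (array([372.80952381, 170.04761905]), np.int32(21)), (array([381., 177.]), np.int32(5))]
```

View pics/w2c.png

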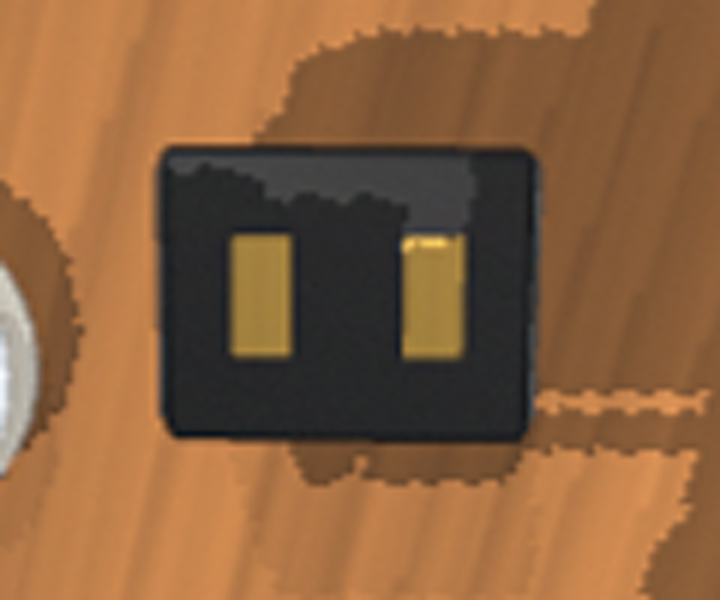

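```bash
python3 - <<'E'
from h import *
d,s=pickle.load(open('w2.pkl','rb')); D=pickle.load(open('d0.pkl','rb'))
A=[(d,(331.6,144)),(D['scene'],(218.5,219.5)),(D['side'],(372.8,170.05))]
B=[(d,(303,143.5)),(D['scene'],(220.1,228.6)),(D['side'],(361.85,167.6))]
for q in (A,B):
    print(tri(*q)); print(tri(q[0],q[1])[0],tri(q[0],q[2])[0],tri(q[1],q[2])[0])
a,b=tri(*A)[0],tri(*B)[0]; print((a+b)/2,np.degrees(np.arctan2(*(b-a)[[1,0]])))
for z in (.12,.13): 
  P=[onplane(q[0],q[1],z) for q in (A[0],B[0])]; print(z,(P[0]+P[1])/2, np.degrees(np.arctan2(*(P[1]-P[0])[[1,0]])), np.linalg.norm(P[1]-P[0]))
print(s['ee_pos'], d['eye'],cam(d)[1].round(3))
E
```

```text
(array([ 0.54930663, -0.19384636,  0.1286829 ]), [0.000822016819086353, 0.0013230015026826248, 0.0006110659717504197])
[ 0.54992466 -0.19388081  0.13092369] [ 0.54937176 -0.19312885  0.12846754] [ 0.5491282  -0.19458034  0.1280998 ]
(array([ 0.57259772, -0.18790118,  0.12891885]), [0.000802765693328313, 0.0015759408447749942, 0.0008968095753574704])
[ 0.57309944 -0.18806359  0.13143547] [ 0.57280207 -0.18717508  0.12835237] [ 0.5723948  -0.1886093   0.12831005]
[ 0.56095218 -0.19087377  0.12880087] 14.319299611944114
0.12 [ 0.56121481 -0.18992298  0.12      ] 14.211138918554331 0.024757164025317562
0.13 [ 0.56121068 -0.19012584  0.13      ] 14.21113891855435 0.023991175526260854
[ 0.53981371 -0.11985704  0.28022215] [ 0.56108126 -0.19647928  0.44320543] [[-0.965  0.251  0.075]
 [-0.262 -0.923 -0.282]
 [-0.002 -0.292  0.957]]
```

```bash
python3 - <<'E'
from h import *
go([.561,-.190,.16],-75.2);go([.561,-.190,.09],-75.2)
E
```

```text
now [ 0.5398 -0.1198  0.2803] yaw -74.86 -> row [ 0.293 -0.007  0.481] [-0.001 -0.     0.004] dist 140.9044217674846
now [ 0.5398 -0.1198  0.2803] yaw -74.86 -> row [ 0.293 -0.007  0.761] [-0.001 -0.     0.004] dist 203.9592220266261
```

Call:
{"method": "drive_tool", "body": {"moves": [[0.15, -0.004, 0.1, 0, 0, 0.004, 1], [0.293, -0.007, 0.25, 0, 0, 0.004, 1], [0.293, -0.007, 0.4, 0, 0, 0.004, 1], [0.293, -0.007, 0.5, 0, 0, 0.004, 1], [0.293, -0.007, 0.6, 0, 0, 0.004, 1], [0.293, -0.007, 0.7, 0, 0, 0.004, 1], [0.293, -0.007, 0.761, 0, 0, 0.004, 1], [0.293, -0.007, 0.761, 0, 0, 0.004, 1], [0.293, -0.007, 0.761, 0, 0, 0.004, 1]]}}

```text
clock: 12.55
ee_pos: [0.5618, -0.1901, 0.0912]
ee_rot: [-0.001, 0.792, -0.61, 0.002]
wrist_force: [0.9, 1.0, 1.0]
opening: 1.004
```

```bash
python3 - <<'E'
from h import *
s=observe(); print(s['ee_pos'],s['wrist_force'],s['torque'])
snap('wrist','w3')
E
```

```text
[ 0.56183962 -0.19014846  0.09118389] [0.85138902 0.97794365 1.0388793 ] [ 0.05607758 -0.04908513  0.06126874]
```

View pics/w3.png

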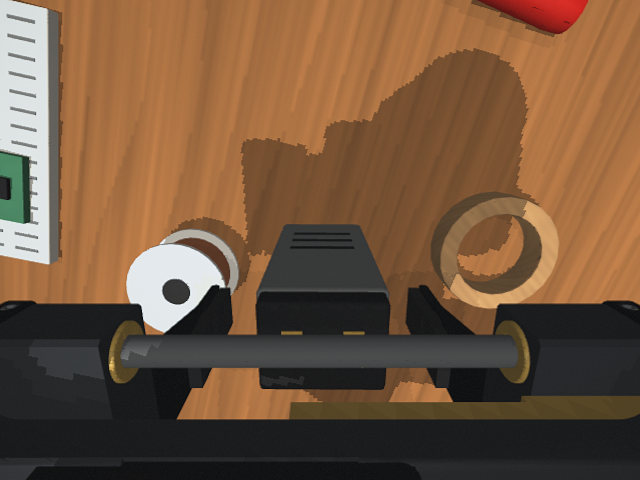

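Call:
{"method": "drive_tool", "body": {"moves": [[0, 0, 0, 0, 0, 0, 0.4], [0, 0, 0, 0, 0, 0, 0.4], [0, 0, 0, 0, 0, 0, 0.4], [0, 0, 0, 0, 0, 0, 0.4], [0, 0, 0, 0, 0, 0, 0.4], [0, 0, -0.02, 0, 0, 0, 0.4], [0, 0, -0.06, 0, 0, 0, 0.4]], "grip_force": 40}}

```text
clock: 13.48
ee_pos: [0.5608, -0.1898, 0.1053]
ee_rot: [-0.001, 0.792, -0.61, 0.0]
wrist_force: [-0.5, -0.6, -5.7]
opening: 0.637
```

Call:
{"method": "drive_tool", "body": {"moves": [[0, 0, -0.1, 0, 0, 0, 0.4], [0, 0, -0.25, 0, 0, 0, 0.4], [0, 0, -0.4, 0, 0, 0, 0.4], [0, 0, -0.55, 0, 0, 0, 0.4], [0, 0, -0.6, 0, 0, 0, 0.4], [0, 0, -0.6, 0, 0, 0, 0.4]]}}

```text
clock: 14.22
ee_pos: [0.5605, -0.1896, 0.2552]
ee_rot: [-0.001, 0.792, -0.61, 0.0]
wrist_force: [0.1, -0.7, -5.3]
opening: 0.637
```

```bash
cat >> h.py <<'E'
def cellt(k,dx=-.0025,dy=0):
    a=np.radians(CY); return cellw(k)+np.array([dx*np.cos(a)-dy*np.sin(a),dx*np.sin(a)+dy*np.cos(a)])
E
python3 - <<'E'
from h import *
print(observe()['wrist_force'],cellt(4))
go([*cellt(4),.25],-97.7)
E
```

```text
[ 0.06273337 -0.73110468 -5.31695748] [0.5901799  0.19204349]
now [ 0.5605 -0.1896  0.2552] yaw -75.24 -> row [-1.446 -0.504  0.023] [-0.001  0.001  0.25 ] dist 382.86492626833353
```

Call:
{"method": "drive_tool", "body": {"moves": [[-0.14, -0.05, 0, 0, 0, 0.04, 0.4], [-0.28, -0.1, 0, 0, 0, 0.08, 0.4], [-0.42, -0.15, 0, 0, 0, 0.12, 0.4], [-0.56, -0.2, 0, 0, 0, 0.16, 0.4], [-0.7, -0.25, 0, 0, 0, 0.2, 0.4], [-0.84, -0.3, 0, 0, 0, 0.25, 0.4], [-0.97, -0.34, 0, 0, 0, 0.25, 0.4]]}}

```text
clock: 15.1
ee_pos: [0.5797, 0.0677, 0.2526]
ee_rot: [-0.001, -0.658, 0.753, 0.001]
wrist_force: [-0.1, -0.5, -4.0]
opening: 0.643
```

```bash
python3 - <<'E'
from h import *
go([*cellt(4),.25],-97.7)
E
```

```text
now [0.5797 0.0677 0.2526] yaw -97.76 -> row [-0.498  0.026  0.011] [ 0.002 -0.    -0.001] dist 124.76768417262153
```

Call:
{"method": "drive_tool", "body": {"moves": [[-0.14, 0.01, 0, 0, 0, 0, 0.4], [-0.28, 0.02, 0, 0, 0, 0, 0.4], [-0.4, 0.026, 0.01, 0, 0, 0, 0.4], [-0.498, 0.026, 0.01, 0, 0, 0, 0.4], [-0.498, 0.026, 0.01, 0, 0, 0, 0.4], [-0.498, 0.026, 0.01, 0, 0, 0, 0.4]]}}

```text
clock: 15.85
ee_pos: [0.5897, 0.1915, 0.2492]
ee_rot: [-0.002, -0.658, 0.753, 0.001]
wrist_force: [0.4, 0.0, -5.6]
opening: 0.64
```

```bash
python3 - <<'E'
from h import *
go([*cellt(4),.25],-97.7)
snap('wrist','w4');snap('side','t4')
E
```

```text
now [0.5897 0.1915 0.2492] yaw -97.78 -> row [-0.002 -0.001 -0.003] [ 0.003 -0.001 -0.001] dist 1.020467164053885
```

View pics/w4.png

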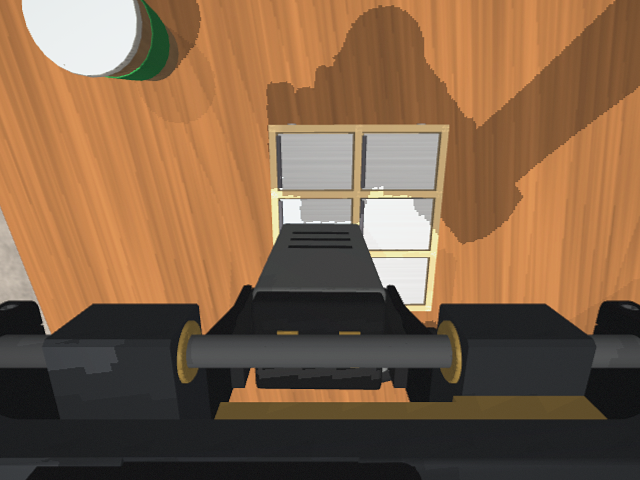

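View pics/t4.png

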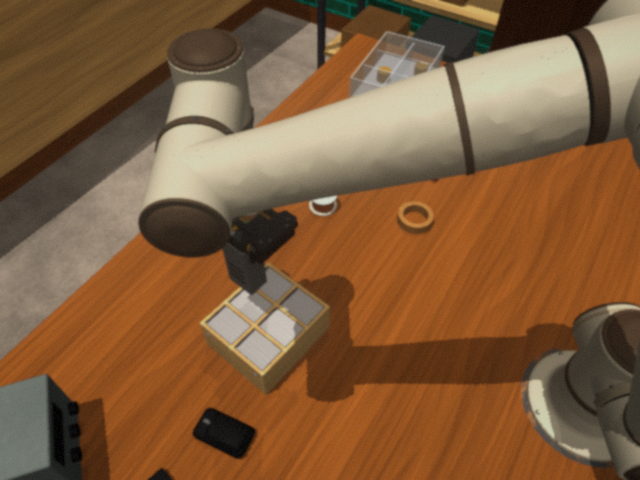

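```bash
python3 - <<'E'
from h import *
d,s=pickle.load(open('w4.pkl','rb')); im=d['color']
cv2.imwrite('pics/w4c.png',cv2.resize(im[115:320,250:460],None,fx=3.5,fy=2.9,interpolation=cv2.INTER_CUBIC))
cv2.imwrite('pics/w4d.png',cv2.resize(im[210:310,240:400],None,fx=5,fy=5,interpolation=cv2.INTER_CUBIC))
E
```

```text
(no output)
```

View pics/w4c.png

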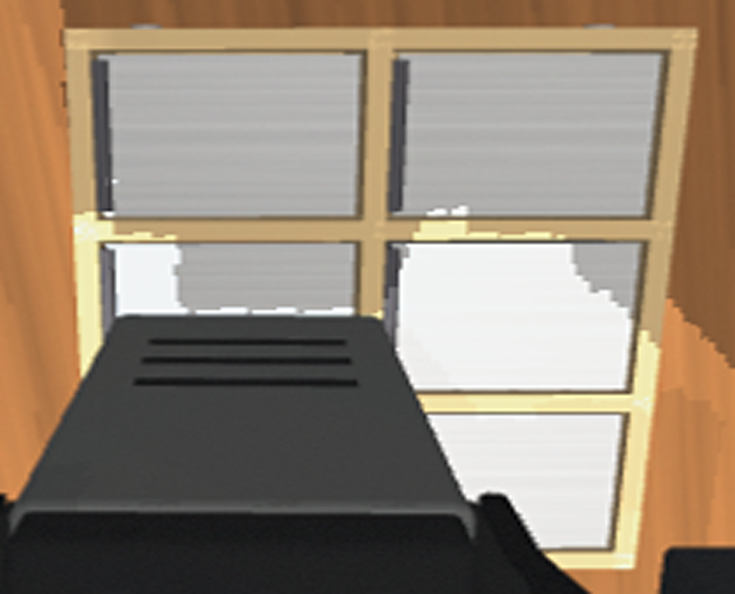

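View pics/w4d.png

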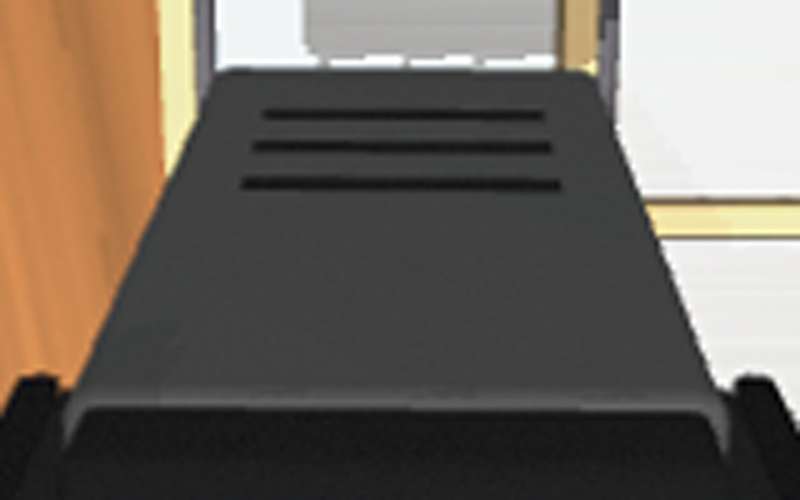

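```bash
python3 - <<'E'
from h import *
d,s=pickle.load(open('w4.pkl','rb'))
g=lambda X,Y:((X+.5)/3.5-.5+250,(Y+.5)/2.9-.5+115)
C=np.array([onplane(d,g(*p),.081) for p in [(63,28),(698,30),(633,568)]])[:,:2]  # (+x,-y),(-x,-y),(-x,+y)
print(C.round(4)); ctr=(C[0]+C[2])/2; print('centre',ctr, np.linalg.norm(C[0]-C[1]),np.linalg.norm(C[1]-C[2]), np.degrees(np.arctan2(*(C[0]-C[1])[::-1])),np.degrees(np.arctan2(*(C[2]-C[1])[::-1]))-90)
B=np.array([onplane(d,p,.158) for p in [(282.6,223.2),(359,223.6)]])[:,:2]
print(B.round(4),np.linalg.norm(B[0]-B[1])); a=np.degrees(np.arctan2(*(B[0]-B[1])[::-1])); print('yaw',a)
n=np.array([-np.sin(np.radians(a)),np.cos(np.radians(a))]); pc=B.mean(0)+.02*n; print('pack centre',pc, 'TCP',s['ee_pos'])
a=np.radians(CY);M=np.array([[np.cos(a),np.sin(a)],[-np.sin(a),np.cos(a)]])
print('rel to cell4 in crate axes', M@(pc-cellw(4)),'using this view crate', M@(pc-ctr)-[.038,0])
E
```

```text
[[0.6215 0.097 ]
 [0.4642 0.1191]
 [0.4886 0.2971]]
centre [0.55504481 0.19707242] 0.15883418910712985 0.1797086879799166 -7.975770764737153 -7.7899036794451035
[[0.6131 0.1692]
 [0.5582 0.1771]] 0.055496479309720785
yaw -8.144791173786434
pack centre [0.58849066 0.19296272] TCP [0.5898373  0.19126542 0.24957106]
rel to cell4 in crate axes [-0.00429718  0.00068461] using this view crate [-0.00430508  0.00040864]
```

Call:
{"method": "drive_tool", "body": {"moves": [[0, -0.006, 0.08, 0, 0, 0, 0.4], [0, -0.006, 0.16, 0, 0, 0, 0.4], [0, -0.006, 0.24, 0, 0, 0, 0.4], [0, -0.006, 0.29, 0, 0, 0, 0.4], [0, -0.006, 0.31, 0, 0, 0, 0.4], [0, -0.006, 0.33, 0, 0, 0, 0.4], [0, -0.006, 0.35, 0, 0, 0, 0.4], [0, -0.006, 0.37, 0, 0, 0, 0.4], [0, -0.006, 0.37, 0, 0, 0, 0.4]]}}

```text
clock: 17.08
ee_pos: [0.5904, 0.1911, 0.1567]
ee_rot: [-0.002, -0.657, 0.754, 0.002]
wrist_force: [-1.6, 0.8, -2.4]
opening: 0.639
```

Call:
{"method": "drive_tool", "body": {"moves": [[0, 0, 0.02, 0, 0, 0, 0.4], [0, 0, 0.04, 0, 0, 0, 0.4], [0, 0, 0.06, 0, 0, 0, 0.4], [0, 0, 0.08, 0, 0, 0, 0.4], [0, 0, 0.1, 0, 0, 0, 0.4], [0, 0, 0.1, 0, 0, 0, 0.4]]}}

```text
clock: 17.82
ee_pos: [0.5898, 0.1909, 0.1307]
ee_rot: [-0.003, -0.657, 0.754, 0.002]
wrist_force: [-1.3, -0.7, -5.4]
opening: 0.641
```

Call:
{"method": "drive_tool", "body": {"moves": [[0, 0, 0.02, 0, 0, 0, 0.4], [0, 0, 0.04, 0, 0, 0, 0.4], [0, 0, 0.06, 0, 0, 0, 0.4], [0, 0, 0.08, 0, 0, 0, 0.4], [0, 0, 0.1, 0, 0, 0, 0.4], [0, 0, 0.11, 0, 0, 0, 0.4], [0, 0, 0.11, 0, 0, 0, 0.4]]}}

```text
clock: 18.7
ee_pos: [0.5893, 0.1908, 0.1028]
ee_rot: [-0.003, -0.657, 0.754, 0.002]
wrist_force: [-1.7, 0.6, -4.4]
opening: 0.642
```

Call:
{"method": "drive_tool", "body": {"moves": [[0, 0, 0.008, 0, 0, 0, 0.4], [0, 0, 0.014, 0, 0, 0, 0.4], [0, 0, 0.02, 0, 0, 0, 0.4], [0, 0, 0.02, 0, 0, 0, 0.4]]}}

```text
clock: 19.2
ee_pos: [0.5893, 0.1909, 0.0978]
ee_rot: [-0.003, -0.657, 0.754, 0.002]
wrist_force: [-0.8, 0.6, -4.1]
opening: 0.639
```

Call:
{"method": "drive_tool", "body": {"moves": [[0, 0, 0.006, 0, 0, 0, 0.4], [0, 0, 0.01, 0, 0, 0, 0.4], [0, 0, 0.01, 0, 0, 0, 0.4]]}}

```text
clock: 19.58
ee_pos: [0.5894, 0.1908, 0.0976]
ee_rot: [-0.003, -0.657, 0.754, 0.002]
wrist_force: [-4.7, -1.0, 6.7]
opening: 0.641
```

```bash
python3 - <<'E'
from h import *
snap('wrist','w5');snap('side','t5');snap('scene','s5')
t=cv2.imread('pics/t5.png')[220:400,180:340]; s=cv2.imread('pics/s5.png')[160:300,320:460]
a=cv2.resize(t,(400,450),interpolation=cv2.INTER_CUBIC);b=cv2.resize(s,(400,450),interpolation=cv2.INTER_CUBIC);cv2.imwrite('pics/ts5.png',np.hstack([a,b]))
E
```

```text
(no output)
```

View pics/w5.png

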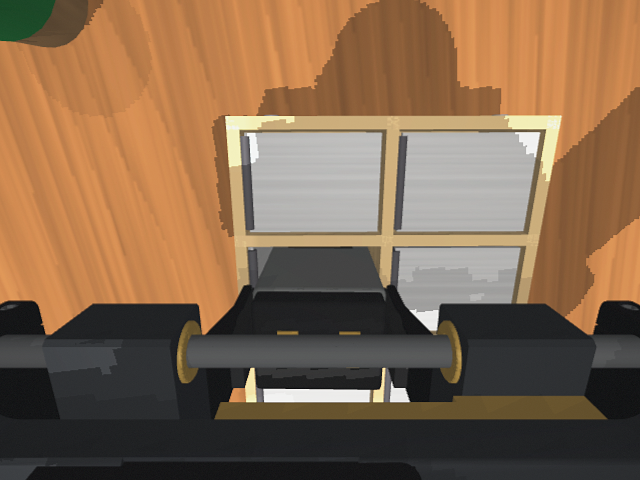

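View pics/ts5.png

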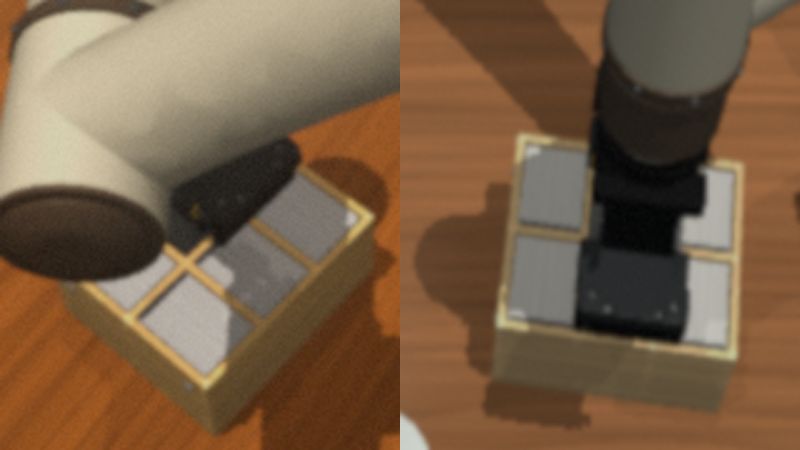

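Call:
{"method": "drive_tool", "body": {"moves": [[0, 0, 0, 0, 0, 0, 0.7], [0, 0, 0, 0, 0, 0, 0.8], [0, 0, 0, 0, 0, 0, 0.95], [0, 0, 0, 0, 0, 0, 0.95], [0, 0, 0, 0, 0, 0, 0.95], [0, 0, -0.05, 0, 0, 0, 0.95], [0, 0, -0.15, 0, 0, 0, 0.95], [0, 0, -0.3, 0, 0, 0, 0.95], [0, 0, -0.5, 0, 0, 0, 0.95], [0, 0, -0.7, 0, 0, 0, 0.95], [0, 0, -0.7, 0, 0, 0, 0.95]]}}

```text
clock: 21.1
ee_pos: [0.5928, 0.1917, 0.2793]
ee_rot: [0.003, -0.658, 0.753, 0.0]
wrist_force: [-0.1, 0.0, -0.9]
opening: 0.949
```

Call:
{"method": "drive_tool", "body": {"moves": [[-0.2, 0.2, 0, 0, 0, 0, 0.95], [-0.4, 0.4, 0, 0, 0, 0, 0.95], [-0.6, 0.4, 0, 0, 0, 0, 0.95], [-0.8, 0.4, 0, 0, 0, 0, 0.95], [-0.8, 0.4, 0, 0, 0, 0, 0.95], [-0.8, 0.4, 0, 0, 0, 0, 0.95]]}}

```text
clock: 21.85
ee_pos: [0.5205, 0.403, 0.2793]
ee_rot: [0.002, -0.658, 0.753, -0.0]
wrist_force: [0.8, -0.4, 1.1]
opening: 0.947
```

```bash
python3 - <<'E'
from h import *
snap('side','t6');snap('scene','s6'); print(observe()['wrist_force'])
E
```

```text
[-0.78496621  0.445851    0.43432363]
```

View pics/s6.png

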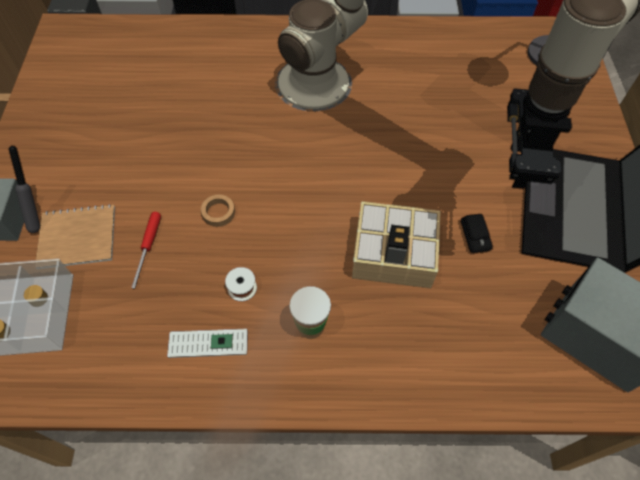

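View pics/t6.png

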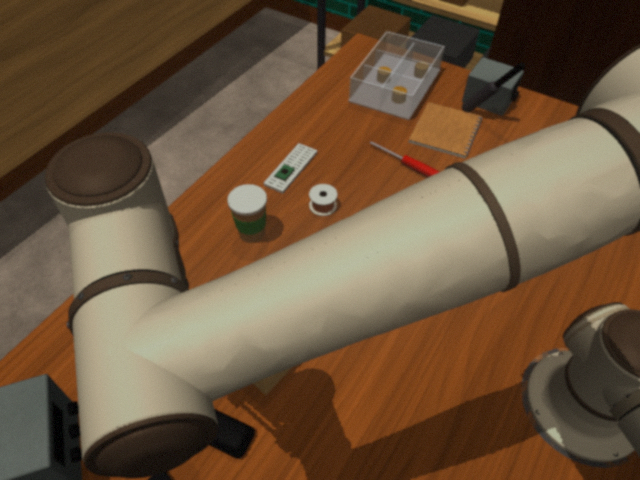

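```bash
python3 - <<'E'
from h import *
d,_=pickle.load(open('s6.pkl','rb')); D=pickle.load(open('d0.pkl','rb'))
im=d['color'];h=cv2.cvtColor(im[222:250,384:412],cv2.COLOR_BGR2HSV)
mm=cv2.inRange(h,(12,100,110),(28,255,255)); n,l,st,ce=cv2.connectedComponentsWithStats(mm)
a=np.radians(CY);M=np.array([[np.cos(a),np.sin(a)],[-np.sin(a),np.cos(a)]])
for i in range(1,n):
    if st[i,4]>8: p=ce[i]+[384,222]; w=onplane(d,p,.136); print(p,st[i,4],w,M@(w[:2]-cellw(4)))
df=cv2.absdiff(im,D['scene']['color']).max(2)
for nme,(x0,y0,x1,y1) in dict(spool=(220,262,262,305),tape=(197,192,212,226),driver=(128,208,165,292),cup=(285,283,335,340),mouse=(456,208,496,256)).items(): print(nme,int((df[y0:y1,x0:x1]>40).sum()))
cv2.imwrite('pics/s6c.png',cv2.resize(im[190:300,340:460],None,fx=5,fy=5,interpolation=cv2.INTER_CUBIC))
E
```

```text
[399.56 229.8 ] 25 [0.57647833 0.19026963 0.136     ] [-0.01584036 -0.00359369]
[398.62068966 239.55172414] 29 [0.60037831 0.18674974 0.136     ] [ 0.00831574 -0.00387957]
spool 44
tape 22
driver 0
cup 0
mouse 0
```

View pics/s6c.png

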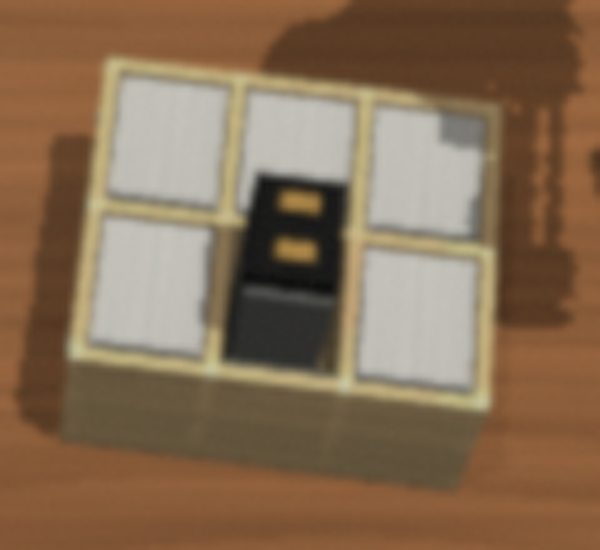

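```bash
python3 - <<'E'
from h import *
D=pickle.load(open('d0.pkl','rb')); d,_=pickle.load(open('s6.pkl','rb'))
def cen(im):
    h=cv2.cvtColor(im[260:305,220:262],cv2.COLOR_BGR2HSV); m=cv2.inRange(h,(0,0,150),(180,60,255)); y,x=np.nonzero(m); return x.mean(),y.mean(),len(x)
print(cen(D['scene']['color']),cen(d['color'])); print(robot.job_done())
E
```

```text
(np.float64(20.72972972972973), np.float64(21.83183183183183), 666) (np.float64(20.832844574780058), np.float64(22.082111436950147), 682)
the job is handed in; nothing more can be done
None
```

The battery pack is standing upright in cell 4, and the job was handed in at about 22 s on the clock.

- **Finding the empty cell:** I pushed the flaps with the closed, empty gripper before touching the pack.

| Cell | Where the flap stopped | Read as |
|---|---|---|
| 1 | about 2 mm down | 66 mm stock |
| 0 | about 9 mm down | 48 mm stock |
| 3 | about 2 mm down | 66 mm stock |
| 4 | went down about 43 mm with almost no force | empty |

I did not test cells 2 and 5.

- **Placing the pack:** I gripped it across its 56 mm side and lowered it through flap 4 in small steps. The force rose by about 11 N at the tool height I expected for the floor, and only then did I let go and move clear.
- **Last checks:**
  - In the last overhead picture the pack is upright in cell 4, within about 4 mm of the cell's centre, and the other five flaps are shut.
  - The screwdriver, cup and mouse match the first picture. Spool and tape show a few changed pixels, which I put down to the pack's shadow. The spool's outline shifted by less than 0.3 pixels.
- **Disagreements and gaps:**
  - Single-view measurements differ by 1–3 mm: the overhead camera puts the pack 2–4 mm further toward −y in the cell than the wrist camera did.
  - The side camera's last picture was blocked by the arm, so the final pose rests on the overhead view and the touch-down force.

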